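# Trace the rim of a bisque dish

### The job

Check the curved, once-fired dish on the banding wheel for burrs: with the gripper's fingertips together and pointing down, trace the whole of its longer, outward-bulging rim from the end with the pouring lip to the plain end, keeping just above it, within about a centimetre; a light brush does no harm. Do not press hard on the dish or the wheel, do not shift, tip or lift the dish, and leave the other things where they are. Finish with the hand raised well clear of the dish.

Things in the scene. Friction and masses are not known exactly. Their poses are not given: they have to be found in the camera images.
- dish: Loose terracotta dish, 0.8 kg, a crescent (quarter of a ring) on the banding wheel, any way round. Origin: its underside, z up. In its frame both long walls are arcs about x = -125 mm, y = 0, spanning 45 degrees to either side of +x: the longer, outward-bulging outer rim at radius 160 mm (its middle at x = +35 mm), the inner rim at 85 mm. +y end: pouring lip; -y end: plain.
- dish_mid (a point): Point 25 mm above the dish's origin. The dish's outer rim is a round bead 10 mm thick whose level crest lies 50 mm above the wheel's face, 120 mm above the table. The pouring lip is tapered and juts out 38 mm from its end; the plain end is a straight wall. Inside the dish is 42 mm deep.
- wheel: Metal banding wheel, fixed and not turning: round flat head 300 mm across with its upper face 70 mm above the table. Origin on its axis at the table surface; z up.
- cup_mid (a point): Centre of a small loose terracotta cup (54 mm across, 55 mm high) that stands on the wheel in the hollow of the crescent's inner side; this point is 27 mm above its foot. To be left alone.
- rib_mid (a point): Centre of a loose wooden shaping rib, a flat bar 30 x 95 x 12 mm lying on the wheel outside the outer rim. To be left alone.
- bowl_a_mid (a point): Loose terracotta bowl, 124 mm across, 60 mm high, on the table to the left of the wheel; point on its axis 30 mm up. To be left alone.
- bowl_b_mid (a point): A second bowl like it, same size, on the left. To be left alone.
- jar_mid (a point): Loose blue glaze jar, 72 mm across, 100 mm high, on the table to the right of the wheel; point on its axis 30 mm up. To be left alone.
- brush_grip (a point): Handle of a loose wooden brush lying on the table to the right of the wheel. To be left alone.
- rim0 (a point): Point on the crest of the dish's outer rim, 3 degrees of arc (8 mm) from the corner at the pouring-lip end: the start of the trace; the points follow each other along the arc 39 mm apart. z up. It counts as traced when the point between the fingertips passes over it.
- rim1 (a point): Point on the crest of the dish's outer rim, second of the seven points; the points follow each other along the arc 39 mm apart. z up. It counts as traced when the point between the fingertips passes over it.
- rim2 (a point): Point on the crest of the dish's outer rim, third of the seven points; the points follow each other along the arc 39 mm apart. z up. It counts as traced when the point between the fingertips passes over it.
- rim3 (a point): Point on the crest of the dish's outer rim, middle of the rim, fourth of the seven points; the points follow each other along the arc 39 mm apart. z up. It counts as traced when the point between the fingertips passes over it.
- rim4 (a point): Point on the crest of the dish's outer rim, fifth of the seven points; the points follow each other along the arc 39 mm apart. z up. It counts as traced when the point between the fingertips passes over it.
- rim5 (a point): Point on the crest of the dish's outer rim, sixth of the seven points; the points follow each other along the arc 39 mm apart. z up. It counts as traced when the point between the fingertips passes over it.
- rim6 (a point): Point on the crest of the dish's outer rim, 8 mm from the corner at the plain end: the finish of the trace; the points follow each other along the arc 39 mm apart. z up. It counts as traced when the point between the fingertips passes over it.

How it is judged (in metres and radians):
On the way, in this order (a step that is already met when the one before it is completed fails the run):
1. The fingertips are over or on the beginning of the outer rim, at the pouring-lip end (within 15 mm sideways, no more than about 18 mm above the crest) (horizontal distance between the grasp point and rim0 below 0.015 m and z of the grasp point in the frame of rim0 between 0.011 and 0.037 m), for 0.05 s.
2. The fingertips are over or on the second point of the rim (within 15 mm sideways, no more than about 18 mm above the crest) (horizontal distance between the grasp point and rim1 below 0.015 m and z of the grasp point in the frame of rim1 between 0.011 and 0.037 m), for 0.05 s.
3. The fingertips are over or on the third point of the rim (within 15 mm sideways, no more than about 18 mm above the crest) (horizontal distance between the grasp point and rim2 below 0.015 m and z of the grasp point in the frame of rim2 between 0.011 and 0.037 m), for 0.05 s.
4. The fingertips are over or on the middle of the rim (within 15 mm sideways, no more than about 18 mm above the crest) (horizontal distance between the grasp point and rim3 below 0.015 m and z of the grasp point in the frame of rim3 between 0.011 and 0.037 m), for 0.05 s.
5. The fingertips are over or on the fifth point of the rim (within 15 mm sideways, no more than about 18 mm above the crest) (horizontal distance between the grasp point and rim4 below 0.015 m and z of the grasp point in the frame of rim4 between 0.011 and 0.037 m), for 0.05 s.
6. The fingertips are over or on the sixth point of the rim (within 15 mm sideways, no more than about 18 mm above the crest) (horizontal distance between the grasp point and rim5 below 0.015 m and z of the grasp point in the frame of rim5 between 0.011 and 0.037 m), for 0.05 s.
7. The fingertips are over or on the end of the outer rim, at the plain end (within 15 mm sideways, no more than about 18 mm above the crest) (horizontal distance between the grasp point and rim6 below 0.015 m and z of the grasp point in the frame of rim6 between 0.011 and 0.037 m), for 0.05 s.
At the end, for the whole second after the job is handed in: All seven points of the outer rim were passed in order; the dish stands level and at rest, both ends of its rim within 12 mm of where they were; cup, rib, bowls, jar and brush within 15 mm of where they were; the fingertips are more than about 40 mm above the rim (distance of each of rim0, rim6 from where it was at the start of the episode below 0.012 m and distance of each of cup_mid, rib_mid, bowl_a_mid, bowl_b_mid, jar_mid, brush_grip from where it was at the start of the episode below 0.015 m and angle between dish's own z axis and vertical below 0.05 rad and linear speed of dish below 0.01 m/s and distance between the grasp point and rim6 above 0.07 m and z of the grasp point in the frame of rim6 above 0.06 m); the robot touches nothing.
It fails at once if The dish is shifted, turned or lifted (an end of its rim moves more than 12 mm) (distance of any of rim0, rim6 from where it was at the start of the episode above 0.012 m).
It fails at once if The dish is tipped by more than 0.1 rad (angle between dish's own z axis and vertical above 0.1 rad).
It fails at once if The dish is pressed or squeezed with more than 40 N (contact force between any of the fingers, the arm and dish above 40 N).
It fails at once if The wheel is pressed with more than 40 N (contact force between any of the fingers, the arm and wheel above 40 N).
It fails at once if One of the other things is moved by more than 15 mm (distance of any of cup_mid, rib_mid, bowl_a_mid, bowl_b_mid, jar_mid, brush_grip from where it was at the start of the episode above 0.015 m).
It also fails if it takes over 43 s, if anything falls off the work surface, if the arm or the gripper's body presses on something with over 40 N, if the wrist force passes 120 N, or if a joint passes its speed limit or range.

### The arm

A 6-joint arm with a two-finger parallel gripper is mounted at the origin on the work surface. World frame = base frame: x ahead of the robot, y to its left, z up, the work surface at z = 0. Lengths are in mm, angles in rad, forces in N, time in s.
With the tool pointing down it reaches from about 250 to 775 mm from the base axis. Payload 8.9 kg.
Tool frame: the origin (TCP) lies at the very end of the fingers, on their centre line; the grasp point (between the pads) lies 19 mm behind it (robot.grip_point_offset is the distance from the TCP to the grasp point, in mm); z points along the fingers, x is the direction in which the jaws open and shut, and the axes are right-handed (so a half turn about z gives the same grasp; the last joint's range is limited). The gripper opens to 85 mm and grips with 20 to 120 N. Pads are 22 mm wide; open, the fingers measure 114 mm over their backs; the gripper's body (76 mm by 85 mm) begins 54 mm behind the grasp point. The pads swing forward as they close: fully open they stand 13 mm farther back than shut.
Start: joints at [1.031, 0.291, -0.153, 1.127, 0, 1.431], TCP at [204.825, 483.394, 231.305] pointing down, gripper open.
Joint ranges: [-2.52, 2.52], [-0.91, 1.74], [-1.3, 1.37], [-1.96, 2.02], [-1.52, 1.47], [-3.14, 3.14]. Speed limits (rad/s): [2.22, 2.22, 2.79, 3.14, 3.14, 3.14].

### API

Orientations are given as a rotation vector (axis times angle).
In Python, from rig import robot, viewer gives the robot as it stands.
- The arm moves only by the tool move_arm, never from a script. Its argument "rows" is a list that holds one entry, the list of rows, each a list of 7 numbers: the shift along the world's x, y, z in units of 30 mm (1.0 is 30 mm), then the turn, a rotation vector about the world's x, y, z in units of 6 degrees (1.0 is 6 degrees), then the finger opening in mm, from 0 to 85.4. In form: [[[x, y, z, wx, wy, wz, fingers], ...]]. A call has exactly 5 rows; each row shifts and turns the commanded pose from where the row before left it; what a row does not reach is not made up. A row lasts 1/12 s, in which the tool goes at most 41.7 mm and 7.16 degrees, less where a joint would pass 70% of its speed; a pose out of reach is approached as far as the arm can. A call is refused whole if a number of a shift passes 1 or a number of a turn 1, either way. A call with a gripper value outside its range is refused whole. The fingers move at their own pace and stop on an object; "squeeze" is the grip in N (left out, the last holds). Time passes only in rows, so rows that do not move let the fingers close, or fill a call up. It gives the time, the measured TCP pose, the force and the opening at its end, in the units of the state.
- robot.sense(): the state, without advancing time (a new reading comes with each control period).
- viewer.read_camera(name): name is "scene" or "top"; returns a dict with "pixels" (480x640x3 uint8, red, green, blue), "depth" (480x640 float32, mm along the optical axis (not along the pixel's ray), 0 where there is no reading), "intrinsics" (3x3 intrinsics, pixels), "k1" (the pictures are not rectified: a ray, as slopes to the right and down, at radius r is drawn at 1 + k1 r^2 times it, then the intrinsics apply), "R" (3x3) and "t" (3): a world point X has camera coordinates R X + t. Camera axes: x right, y down, z forward; pixel columns grow to the right and rows downward; lengths in mm; the calibration is good to about 2 mm. A picture is of the moment at which its call begins.
- robot.sign_off(): hands the job in, once; it reports no verdict.
The state is a dict: "time_s": time; "qpos": joint angles; "joint_velocities": joint speeds; "effort": joint torques, N m; "eef_pos": TCP position; "ee_rot": TCP orientation; "contact_force": force on the tool from outside, world axes, zero at the start; "wrist_torque": the same for the moment, N m; "finger_gap": opening from 0.0 (shut) to 1.0 (fully open).
Only numpy, scipy, OpenCV 4.12 (cv2) and the standard library are available. Lean on these libraries where they do the work, as an engineer would, in place of code of your own. Each camera call takes 0.05 s, during which the arm holds its last target.

## Working session

There is one attempt and no reset: what is moved stays moved. The work goes in short steps, Python scripts to look and compute and a tool call to move; the robot and the scene stay as the last step left them, time stands still between calls to the robot, and variables do not carry over. Pictures are saved under pics/ and viewed, and the job is handed in when it is done.

Besides the shell and the picture viewer there is one more tool, called after "Emit:" as name([rows], argument=value, ...), one row to a line, values as JSON. move_arm: Moves the arm, as the interface text tells. Its arguments: {"type":"object","properties":{"rows":{"type":"array"},"squeeze":{"type":"number"}},"required":["rows"]}

```bash
mkdir -p pics; ls; python3 - <<'E'
from rig import robot, viewer
import cv2,numpy as np,pickle
s=robot.sense();print({k:np.round(v,3).tolist() for k,v in s.items()})
d={}
for n in ["scene","top"]:
    c=viewer.read_camera(n);d[n]=c
    cv2.imwrite(f"pics/{n}0.png",c["pixels"][:,:,::-1])
    print(n,c["intrinsics"],c["k1"],c["R"],c["t"])
pickle.dump(d,open("cams0.pkl","wb"))
E
```

```text
pics
{'time_s': 0.0, 'qpos': [1.031, 0.291, -0.154, 1.127, 0.0, 1.431], 'joint_velocities': [0.001, -0.001, 0.0, 0.002, -0.0, 0.001], 'effort': [-0.0, -53.714, 33.137, 0.015, 0.0, 0.0], 'eef_pos': [204.594, 483.014, 230.722], 'ee_rot': [2.619, 1.734, -0.002], 'contact_force': [-0.098, -0.664, 0.021], 'wrist_torque': [0.001, -0.019, -0.031], 'finger_gap': 0.996}
scene [[614.11809692   0.         324.85065058]
 [  0.         614.11809692 240.99379484]
 [  0.           0.           1.        ]] -0.19797928543573842 [[-0.26631804  0.96371862 -0.01791986]
 [ 0.72697596  0.18861859 -0.66024918]
 [-0.63291441 -0.18886358 -0.7508328 ]] [ 134.52808536 -301.25587852 2091.30138178]
top [[558.85247573   0.         316.77158193]
 [  0.         558.85247573 238.06537621]
 [  0.           0.           1.        ]] 0.015870029048017455 [[ 0.00268442 -0.99997806  0.00605658]
 [-0.99521361 -0.00326318 -0.09766891]
 [ 0.09768653 -0.00576541 -0.99520053]] [ -16.59595432  538.57608182 1351.69188502]
```

View pics/top0.png

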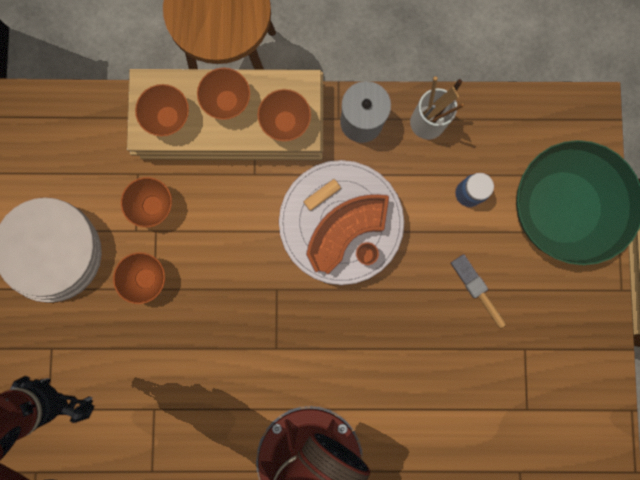

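View pics/scene0.png

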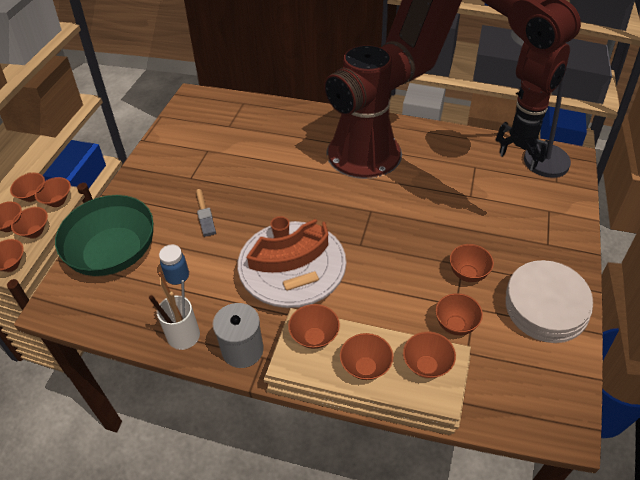

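The top view shows the wheel centred at about (342,222) and the crescent from about (385,200) to (322,268), bulging up-left. The rib is at (322,194) and the cup at (368,253). I'll zoom in to identify the lip end.

```bash
cat > h.py <<'E'
import numpy as np,cv2,pickle
def ray2plane(c,uv,z):
    K=c["intrinsics"];uv=np.atleast_2d(uv).astype(float)
    p=np.c_[(uv[:,0]-K[0,2])/K[0,0],(uv[:,1]-K[1,2])/K[1,1]]
    q=p.copy()
    for _ in range(30): q=p/(1+c["k1"]*(q**2).sum(1,keepdims=True))
    d=np.c_[q,np.ones(len(q))]@c["R"]; o=-c["R"].T@c["t"]
    s=(z-o[2])/d[:,2]; return o+s[:,None]*d
def proj(c,X):
    Y=np.atleast_2d(X)@c["R"].T+c["t"];q=Y[:,:2]/Y[:,2:]
    q=q*(1+c["k1"]*(q**2).sum(1,keepdims=True));K=c["intrinsics"]
    return q*[K[0,0],K[1,1]]+[K[0,2],K[1,2]]
E
python3 - <<'E'
import pickle,cv2,numpy as np
d=pickle.load(open("cams0.pkl","rb"))
a=d["top"]["pixels"][155:290,270:415,::-1];cv2.imwrite("pics/zt.png",cv2.resize(a,None,fx=4.4,fy=4.4,interpolation=cv2.INTER_CUBIC))
a=d["scene"]["pixels"][210:310,230:350,::-1];cv2.imwrite("pics/zs.png",cv2.resize(a,None,fx=6,fy=6,interpolation=cv2.INTER_CUBIC))
E
```

```text
(no output)
```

View pics/zt.png

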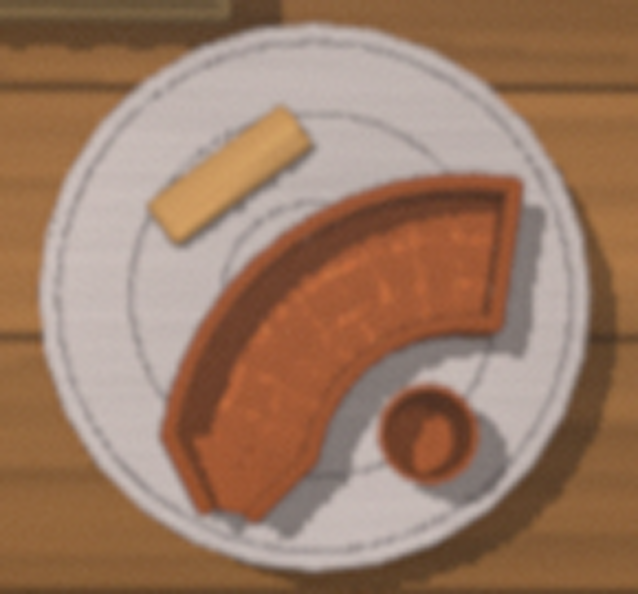

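View pics/zs.png

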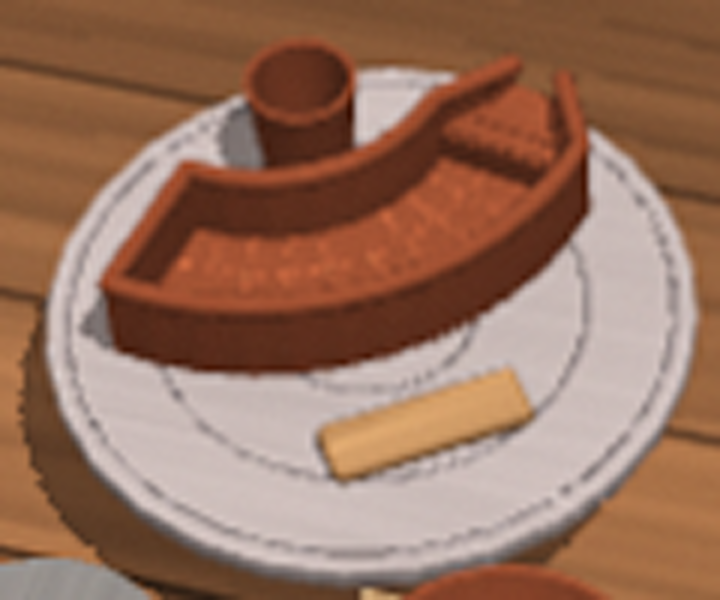

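The lip (the tapered, open spout) is at the lower-left end in the top view. The outer-rim corner on that side is at zoom (165,437), and the plain-end corner is at zoom (520,182). This agrees with the dish's +y being the lip side. Next I'll fit the arc.

```bash
python3 - <<'E'
from h import *
from scipy.optimize import least_squares
d=pickle.load(open("cams0.pkl","rb"));c=d["top"]
hsv=cv2.cvtColor(c["pixels"],cv2.COLOR_RGB2HSV)
S=4.4
def z2p(p): p=np.array(p,float); return (p+.5)/S-.5+[270,155]
ca,cb=ray2plane(c,[z2p((165,437)),z2p((520,182))],117)
print("corners",ca,cb,np.linalg.norm(ca-cb),"cam",-c["R"].T@c["t"], "expect",2*165*np.sin(np.pi/4))
m=(cv2.inRange(hsv,(0,110,40),(13,255,255))>0).astype(np.uint8)
m2=np.zeros_like(m);m2[165:280,280:405]=m[165:280,280:405]
n,l,st,ce=cv2.connectedComponentsWithStats(m2);k=1+st[1:,4].argmax();print(st[1:],ce[1:])
cs,_=cv2.findContours((l==k).astype(np.uint8),cv2.RETR_EXTERNAL,cv2.CHAIN_APPROX_NONE)
P=ray2plane(c,cs[0][:,0],117)[:,:2]
# arc pts: outside the chord ca-cb, away from centre
ch=(cb-ca)[:2];L=np.linalg.norm(ch);u=ch/L;nrm=np.array([-u[1],u[0]])
mid=(ca+cb)[:2]/2
cup=ray2plane(c,[z2p((430,433))],117)[0,:2]
if (cup-mid)@nrm>0:nrm=-nrm
r=P-ca[:2];t=r@u;h=r@nrm
sel=(h>6)&(t>8)&(t<L-8)
Q=P[sel]
f=lambda p:np.hypot(*(Q-p[:2]).T)-p[2]
s=least_squares(f,[*(mid-nrm*115),164],loss="soft_l1",f_scale=1);print("free",s.x,np.abs(s.fun).mean(),len(Q))
s2=least_squares(lambda p:np.hypot(*(Q-p).T)-164.5,s.x[:2],loss="soft_l1");C=s2.x;print("fixed",C,np.sqrt((s2.fun**2).mean()), "per-part", [round(s2.fun[i].mean(),2) for i in np.array_split(np.argsort((Q-ca[:2])@u),5)])
for q in (ca,cb):
    v=q[:2]-C;print(np.hypot(*v),np.degrees(np.arctan2(v[1],v[0])))
# depth check of crest + wheel
angs=[np.degrees(np.arctan2(*(q[:2]-C)[::-1])) for q in (ca,cb)]
th0=np.radians(np.mean(angs))
print("dish yaw deg",np.degrees(th0))
degs=th0+np.radians([42,28,14,0,-14,-28,-42])
R=np.c_[C[0]+160*np.cos(degs),C[1]+160*np.sin(degs),np.full(7,120)]
print(R.round(1));np.save("rim.npy",R)
fine=th0+np.radians(np.linspace(45,-45,60));F=np.c_[C[0]+160*np.cos(fine),C[1]+160*np.sin(fine),np.full(60,120)]
for nme,(x0,y0,w,hh,sc) in dict(top=(270,155,145,135,4.4),scene=(230,210,120,100,6)).items():
    a=cv2.resize(d[nme]["pixels"][y0:y0+hh,x0:x0+w,::-1],None,fx=sc,fy=sc,interpolation=cv2.INTER_CUBIC)
    for X,col,rr in ((F,(255,255,0),1),(R,(0,255,0),4)):
        for q in proj(d[nme],X): cv2.circle(a,tuple(int(v) for v in (q+.5-[x0,y0])*sc),rr,col,-1)
    cv2.imwrite(f"pics/fit_{nme}.png",a)
rib=ray2plane(c,[z2p((232,175))],82);print("rib",rib)
E
```

```text
corners [493.04812521   7.61492778 117.        ] [ 628.43738056 -179.06721979  117.        ] 230.6089215214936 cam [ 404.0007065    -7.04505881 1397.90713924] expect 233.34523779156066
[[ 284  165    1    1    1]
 [ 288  165    2    1    2]
 [ 294  165    1    1    1]
 [ 307  165    1    1    1]
 [ 310  165    1    1    1]
 [ 312  165    1    1    1]
 [ 372  165    4    4    6]
 [ 370  166    1    1    1]
 [ 380  166    2    2    3]
 [ 387  167    1    1    1]
 [ 394  167    1    1    1]
 [ 293  168    1    1    1]
 [ 307  169    1    1    1]
 [ 376  169    8    6   11]
 [ 387  169    3    2    3]
 [ 404  168    1    1    1]
 [ 304  171    1    1    1]
 [ 384  170    1    1    1]
 [ 285  173    3    3    3]
 [ 291  173    1    1    1]
 [ 301  173    1    1    1]
 [ 384  172    1    1    1]
 [ 389  173    2    3    3]
 [ 392  172    1    1    1]
 [ 394  173    1    1    1]
 [ 282  175    1    1    1]
 [ 296  174    3    2    3]
 [ 385  174    1    1    1]
 [ 391  175    1    1    1]
 [ 393  175    1    1    1]
 [ 384  176    1    1    1]
 [ 293  178    4    4    4]
 [ 388  180    3   
[... 4976 characters left out ...]
     ]
 [285.         278.        ]
 [312.         278.        ]
 [369.         279.        ]
 [371.         278.5       ]
 [400.         278.        ]]
free [ 470.56624304 -150.82110225  160.3640763 ] 0.49899071370588166 91
fixed [ 466.88019857 -153.45000846] 0.6863971630058422 per-part [np.float64(-0.43), np.float64(0.2), np.float64(0.49), np.float64(0.13), np.float64(-0.4)]
163.1768184255773 80.77189015529099
163.5755622635256 -9.010056143339305
dish yaw deg 35.880917005975846
[[ 500.5    3.   120. ]
 [ 537.3   -9.8  120. ]
 [ 570.   -31.1  120. ]
 [ 596.5  -59.7  120. ]
 [ 615.4  -93.8  120. ]
 [ 625.4 -131.5  120. ]
 [ 626.  -170.5  120. ]]
rib [[637.85056216 -27.6661234   82.        ]]
```

View pics/fit_top.png

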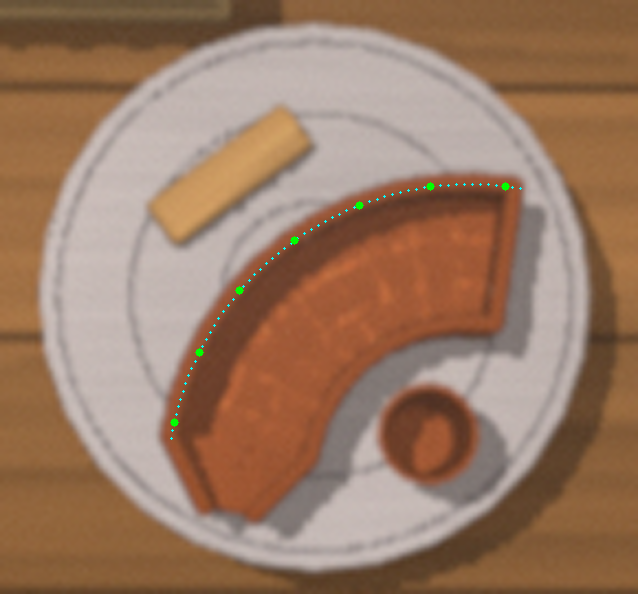

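View pics/fit_scene.png

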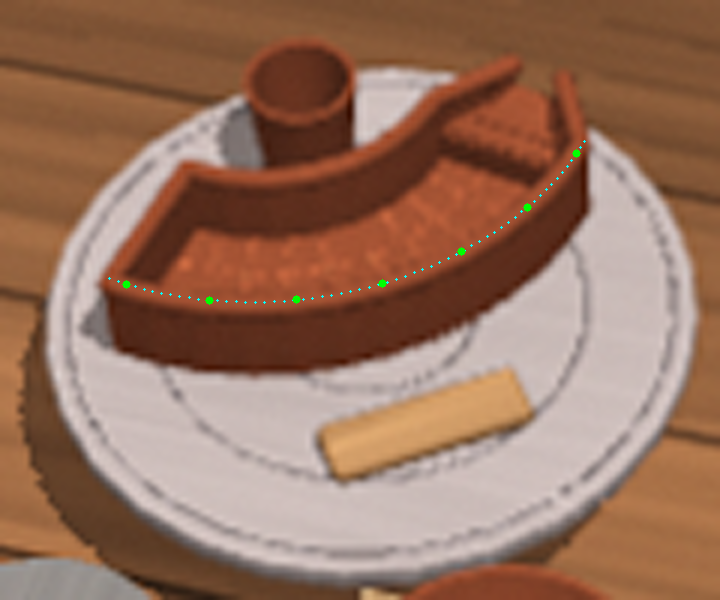

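The fitted rim points lie on the bead in both views, with rim0 at (500.5, 3) and rim6 at (626, -170.5). I'll close the fingers and cross at the current height.

Emit:
move_arm([
  [[0.3, -0.5, 0, 0, 0, 0, 0], [0.5, -0.8, 0, 0, 0, 0, 0], [0.5, -0.8, 0, 0, 0, 0, 0], [0.5, -0.8, 0, 0, 0, 0, 0], [0.5, -0.8, 0, 0, 0, 0, 0]],
], squeeze=20)

```text
time_s: 0.52
eef_pos: [274.0, 371.2, 231.0]
ee_rot: [2.619, 1.735, -0.001]
contact_force: [0.6, -0.3, 0.4]
finger_gap: 0.298
```

Emit:
move_arm([
  [[0.5, -0.8, 0, 0, 0, 0, 0], [0.5, -0.8, 0, 0, 0, 0, 0], [0.5, -0.8, 0, 0, 0, 0, 0], [0.5, -0.8, 0, 0, 0, 0, 0], [0.5, -0.8, 0, 0, 0, 0, 0]],
])

```text
time_s: 0.93
eef_pos: [349.1, 251.1, 231.2]
ee_rot: [-2.619, -1.735, 0.0]
contact_force: [0.4, 0.5, -0.7]
finger_gap: -0.001
```

Emit:
move_arm([
  [[0.5, -0.8, 0, 0, 0, 0, 0], [0.5, -0.8, 0, 0, 0, 0, 0], [0.5, -0.8, 0, 0, 0, 0, 0], [0.5, -0.8, 0, 0, 0, 0, 0], [0.5, -0.8, 0, 0, 0, 0, 0]],
])

```text
time_s: 1.35
eef_pos: [424.2, 131.0, 231.2]
ee_rot: [-2.619, -1.735, 0.0]
contact_force: [0.2, 0.9, -0.9]
finger_gap: -0.002
```

Emit:
move_arm([
  [[0.5, -0.8, -0.2, 0, 0, 0, 0], [0.5, -0.8, -0.4, 0, 0, 0, 0], [0.5, -0.8, -0.4, 0, 0, 0, 0], [0.5, -0.8, -0.4, 0, 0, 0, 0], [0.5, -0.8, -0.4, 0, 0, 0, 0]],
])

```text
time_s: 1.77
eef_pos: [499.1, 11.1, 176.5]
ee_rot: [-2.619, -1.734, 0.0]
contact_force: [1.1, 0.4, 0.1]
finger_gap: 0.002
```

Emit:
move_arm([
  [[0, -0.2, -0.2, 0, 0, 0, 0], [0, 0, 0, 0, 0, 0, 0], [0, 0, 0, 0, 0, 0, 0], [0, 0, 0, 0, 0, 0, 0], [0, 0, 0, 0, 0, 0, 0]],
])

```text
time_s: 2.18
eef_pos: [498.7, 7.4, 172.0]
ee_rot: [2.618, 1.736, 0.001]
contact_force: [-0.3, 0.1, -0.0]
finger_gap: -0.001
```

```bash
python3 - <<'E'
from rig import robot, viewer
from h import *
print({k:np.round(v,3).tolist() for k,v in robot.sense().items()});R=np.load("rim.npy")
for nme,(x0,y0,w,hh,sc) in dict(top=(270,155,145,135,4.4),scene=(230,190,130,120,5)).items():
    c=viewer.read_camera(nme)
    a=cv2.resize(c["pixels"][y0:y0+hh,x0:x0+w,::-1],None,fx=sc,fy=sc,interpolation=cv2.INTER_CUBIC)
    T=np.array([robot.sense()["eef_pos"]])
    for X,col,rr in ((R,(0,255,0),3),(T,(255,0,255),4)):
        for q in proj(c,X): cv2.circle(a,tuple(int(v) for v in (q+.5-[x0,y0])*sc),rr,col,1)
    cv2.imwrite(f"pics/a_{nme}.png",a)
E
```

```text
{'time_s': 2.183, 'qpos': [-0.132, 0.284, -0.326, 0.96, 0.0, 0.267], 'joint_velocities': [0.0, -0.002, 0.002, -0.003, -0.002, -0.002], 'effort': [-0.448, -50.622, 30.929, 0.007, -0.012, 0.01], 'eef_pos': [498.66, 7.386, 171.974], 'ee_rot': [2.618, 1.736, 0.001], 'contact_force': [-0.294, 0.096, -0.038], 'wrist_torque': [-0.007, 0.019, -0.04], 'finger_gap': -0.001}
```

View pics/a_scene.png

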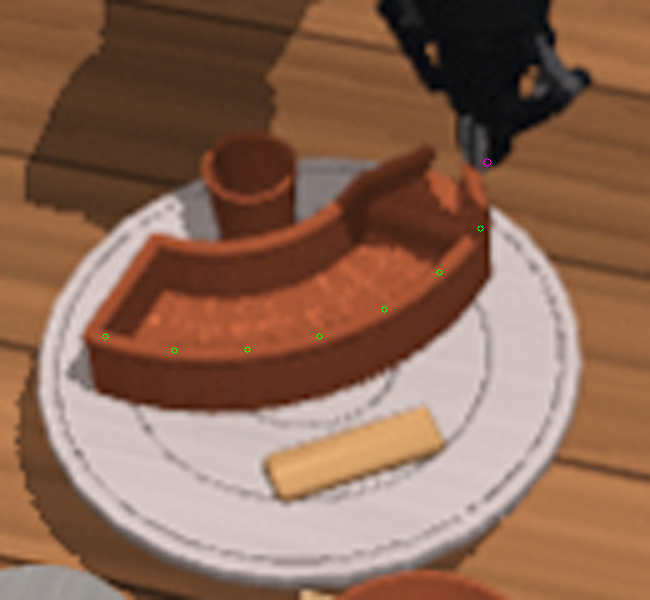

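View pics/a_top.png

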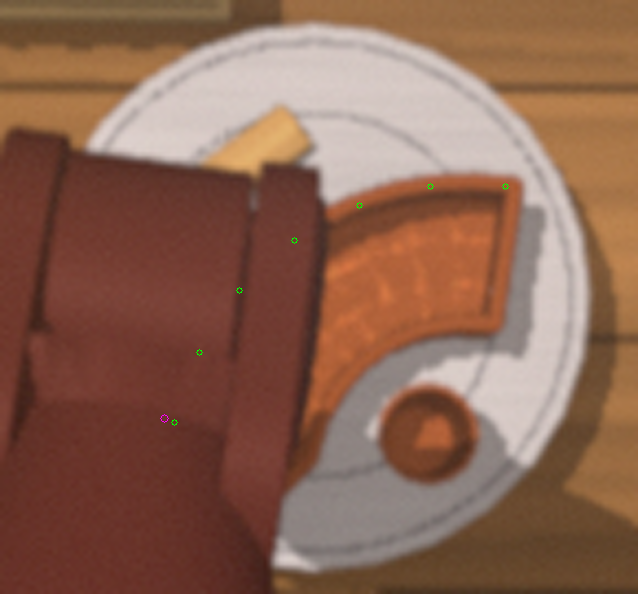

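The scene view shows the projected TCP (magenta, 487,162) at the tip of the closed fingers, directly above the lip-end corner. I'll descend onto rim0 now.

Emit:
move_arm([
  [[0.06, -0.15, -0.4, 0, 0, 0, 0], [0, 0, -0.4, 0, 0, 0, 0], [0, 0, -0.3, 0, 0, 0, 0], [0, 0, -0.2, 0, 0, 0, 0], [0, 0, 0, 0, 0, 0, 0]],
])

```text
time_s: 2.7
eef_pos: [499.8, 2.3, 131.4]
ee_rot: [-2.618, -1.735, 0.002]
contact_force: [-0.0, -0.6, 0.5]
finger_gap: 0.003
```

```bash
python3 - <<'E'
from rig import robot, viewer
from h import *
print(robot.sense()["eef_pos"]);R=np.load("rim.npy")
for nme,(x0,y0,w,hh,sc) in dict(scene=(280,190,80,80,7)).items():
    c=viewer.read_camera(nme)
    a=cv2.resize(c["pixels"][y0:y0+hh,x0:x0+w,::-1],None,fx=sc,fy=sc,interpolation=cv2.INTER_CUBIC)
    T=np.array([robot.sense()["eef_pos"]])
    for X,col,rr in ((R,(0,255,0),3),(T,(255,0,255),4)):
        for q in proj(c,X): cv2.circle(a,tuple(int(v) for v in (q+.5-[x0,y0])*sc),rr,col,1)
    cv2.imwrite(f"pics/b_{nme}.png",a)
E
```

```text
[499.80443622   2.33837982 131.37003735]
```

View pics/b_scene.png

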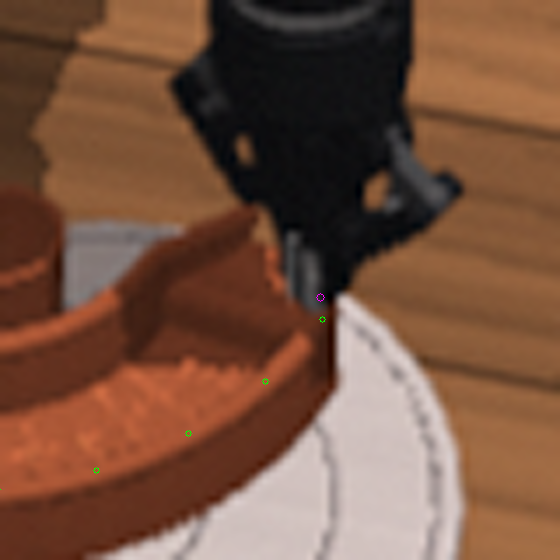

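The tips sit just over rim0 (green at 322,320; TCP magenta at 320,297). I'll start the trace about 9 mm above the crest.

Emit:
move_arm([
  [[0.02, 0.02, -0.1, 0, 0, 0, 0], [0.32, -0.09, 0, 0, 0, 0, 0], [0.31, -0.11, 0, 0, 0, 0, 0], [0.3, -0.12, 0, 0, 0, 0, 0], [0.3, -0.13, 0, 0, 0, 0, 0]],
])

```text
time_s: 3.17
eef_pos: [539.4, -11.4, 129.6]
ee_rot: [2.619, 1.735, 0.001]
contact_force: [-0.1, -0.2, 0.7]
finger_gap: -0.0
```

Emit:
move_arm([
  [[0, 0, 0, 0, 0, 0, 0], [0.28, -0.16, 0, 0, 0, 0, 0], [0.28, -0.17, 0, 0, 0, 0, 0], [0.27, -0.18, 0, 0, 0, 0, 0], [0.26, -0.2, 0, 0, 0, 0, 0]],
])

```text
time_s: 3.58
eef_pos: [571.8, -32.9, 129.3]
ee_rot: [2.619, 1.735, 0.0]
contact_force: [-0.0, 0.4, -0.2]
finger_gap: 0.005
```

Emit:
move_arm([
  [[0, 0, 0, 0, 0, 0, 0], [0.22, -0.21, 0, 0, 0, 0, 0], [0.22, -0.22, 0, 0, 0, 0, 0], [0.21, -0.24, 0, 0, 0, 0, 0], [0.19, -0.25, 0, 0, 0, 0, 0]],
])

```text
time_s: 4.0
eef_pos: [596.8, -60.7, 129.4]
ee_rot: [2.619, 1.735, 0.0]
contact_force: [-0.6, 0.2, 1.0]
finger_gap: 0.001
```

Emit:
move_arm([
  [[0, 0, 0, 0, 0, 0, 0], [0.17, -0.27, 0, 0, 0, 0, 0], [0.16, -0.28, 0, 0, 0, 0, 0], [0.15, -0.29, 0, 0, 0, 0, 0], [0.13, -0.3, 0, 0, 0, 0, 0]],
])

```text
time_s: 4.42
eef_pos: [614.8, -95.0, 129.3]
ee_rot: [2.619, 1.735, 0.0]
contact_force: [-0.2, 0.3, -0.1]
finger_gap: 0.003
```

Emit:
move_arm([
  [[0.02, 0, 0, 0, 0, 0, 0], [0.11, -0.3, 0, 0, 0, 0, 0], [0.09, -0.31, 0, 0, 0, 0, 0], [0.07, -0.31, 0, 0, 0, 0, 0], [0.06, -0.32, 0, 0, 0, 0, 0]],
])

```text
time_s: 4.83
eef_pos: [625.1, -132.3, 129.3]
ee_rot: [2.619, 1.735, 0.0]
contact_force: [-0.1, -0.2, -0.3]
finger_gap: -0.001
```

Emit:
move_arm([
  [[0, 0, 0, 0, 0, 0, 0], [0.03, -0.32, 0, 0, 0, 0, 0], [0.01, -0.33, 0, 0, 0, 0, 0], [0, -0.33, 0, 0, 0, 0, 0], [-0.02, -0.32, 0, 0, 0, 0, 0]],
])

```text
time_s: 5.25
eef_pos: [625.4, -171.4, 129.3]
ee_rot: [2.619, 1.735, -0.0]
contact_force: [0.5, 0.8, 0.3]
finger_gap: -0.002
```

Emit:
move_arm([
  [[0, 0, 0, 0, 0, 0, 0], [0, 0, 0, 0, 0, 0, 0], [0, 0, 0, 0, 0, 0, 0], [0, 0, 0, 0, 0, 0, 0], [0, 0, 0, 0, 0, 0, 0]],
])

```text
time_s: 5.67
eef_pos: [625.4, -169.8, 129.4]
ee_rot: [-2.619, -1.735, 0.0]
contact_force: [0.2, 0.1, 0.1]
finger_gap: 0.001
```

```bash
python3 - <<'E'
from rig import robot, viewer
from h import *
print(robot.sense()["eef_pos"]);R=np.load("rim.npy")
for nme,(x0,y0,w,hh,sc) in dict(scene=(230,190,130,120,5)).items():
    c=viewer.read_camera(nme)
    a=cv2.resize(c["pixels"][y0:y0+hh,x0:x0+w,::-1],None,fx=sc,fy=sc,interpolation=cv2.INTER_CUBIC)
    T=np.array([robot.sense()["eef_pos"]])
    for X,col,rr in ((R,(0,255,0),3),(T,(255,0,255),4)):
        for q in proj(c,X): cv2.circle(a,tuple(int(v) for v in (q+.5-[x0,y0])*sc),rr,col,1)
    cv2.imwrite(f"pics/c_{nme}.png",a)
E
```

```text
[ 625.4139853  -169.82881333  129.35343197]
```

View pics/c_scene.png

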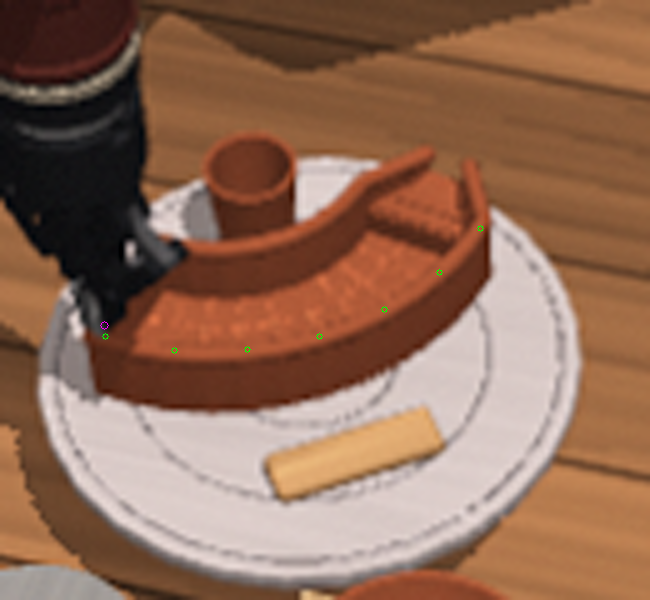

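The fingertips are at rim6 (tip at 105,325) and the dish hasn't moved. I'll raise the hand straight up.

Emit:
move_arm([
  [[0, 0, 0.5, 0, 0, 0, 0], [0, 0, 0.8, 0, 0, 0, 0], [0, 0, 0.8, 0, 0, 0, 0], [0, 0, 0.8, 0, 0, 0, 0], [0, 0, 0.5, 0, 0, 0, 0]],
])

```text
time_s: 6.13
eef_pos: [626.1, -170.2, 234.0]
ee_rot: [2.617, 1.734, 0.002]
contact_force: [0.2, 0.2, -0.4]
finger_gap: -0.005
```

Emit:
move_arm([
  [[0, 0, 0, 0, 0, 0, 0], [0, 0, 0, 0, 0, 0, 0], [0, 0, 0, 0, 0, 0, 0], [0, 0, 0, 0, 0, 0, 0], [0, 0, 0, 0, 0, 0, 0]],
])

```text
time_s: 6.55
eef_pos: [624.9, -170.0, 230.1]
ee_rot: [-2.618, -1.734, 0.002]
contact_force: [-0.3, 0.6, -1.0]
finger_gap: 0.002
```

```bash
python3 - <<'E'
from rig import robot, viewer
from h import *
s=robot.sense();print(s["eef_pos"],s["contact_force"],s["time_s"])
c=viewer.read_camera("scene");cv2.imwrite("pics/end.png",c["pixels"][:,:,::-1])
c0=pickle.load(open("cams0.pkl","rb"))["scene"]
D=np.abs(c["pixels"].astype(int)-c0["pixels"]).max(2)
b=[D[225:270,265:330].mean(),D[270:295,280:325].mean()];print("diff dish,rib",b)
E
```

```text
[ 624.88632249 -170.01793786  230.06986186] [-0.30882151  0.63661656 -1.01617015] 6.55
diff dish,rib [np.float64(10.145641025641025), np.float64(12.652444444444445)]
```

View pics/end.png

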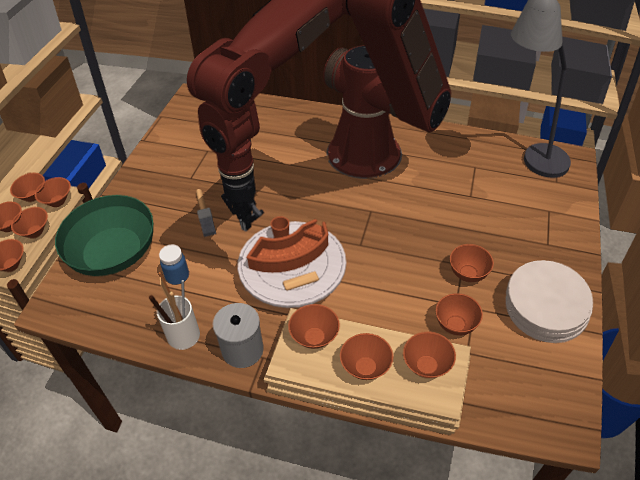

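The hand is clear, about 110 mm above the rim. The dish (290,247), cup, rib (300,281), bowls, jar and brush are where they were in the first picture.

```bash
python3 -c "
from rig import robot
print(robot.sign_off())"
```

```text
the job is handed in; nothing more can be done
None
```

I traced the outer rim from the pouring-lip end to the plain end with the fingers shut and pointing down. The TCP stayed about 9–11 mm above the crest. I then raised the hand to about 110 mm above the rim and handed the job in. Sign-off gives no verdict.

- **Rim position:** I fitted an arc of known radius to the dish's outline in the top view, with about 0.7 mm RMS residual. The predicted rim points lay on the bead in both camera views. With the radius left free, the fit gave 160.4 mm instead of the 164.5 mm I assumed for the bead's outer edge, with its centre about 4.5 mm away. The rim itself is little affected by that, and it is within the 15 mm tolerance.
- **Trace:** measured TCP positions ended within about 3 mm of each of the seven fitted points, in order. Force readings stayed near 1 N, which is noise level, so nothing suggests contact.
- **Other things:** in the last scene picture the dish, cup, rib, bowls, jar and brush looked unmoved. That was by eye. A plain pixel-difference check around the dish and rib gave small differences (about 10–13 out of 255), but I had no baseline for noise and lighting, so it was not conclusive. I did not measure their positions again.

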